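Feed a sample carrier under the guard of a UV tunnel with a push stick

TASK

Take the red push stick by its handle and use it to feed the metal sample carrier along the channel and under the amber guard of the UV tunnel until it bears firmly on the sprung stop hidden inside (you feel the stop give). Push gently so that you never ram the carrier, keep the gripper off the carrier and the machine, then draw the stick out and lay it upright on its sole in the orange tray with its nose pointing the same way as the feed. Leave the other things alone.

Things in the scene. Friction and masses are not known exactly. Their poses are not given: they have to be found in the camera images.
- stick: Red push stick, 200 mm long, 24 wide, standing on a flat sole 16 mm high; upright handle (36 mm along the stick, 14 thick across it) rises to 80 mm near the rear. Origin: underside, below the handle's centre; x along the sole to the nose (nose face x = +170 mm, rear end x = -30 mm), z up. 0.11 to 0.19 kg. Starts on the bench
- stick_grip (a point): Point in the stick's handle to grip, 55 mm above its underside; pinch across the stick (along its y) from above
- stick_nose (a point): Centre of the stick's nose face, the part that pushes, 8 mm above its underside
- carrier: Aluminium block with twelve orange caps: 80 mm long (its x), 60 wide (y), 24 high (27 with caps), 0.2 to 0.45 kg; origin at the centre of its underside. Lies on the machine's bed in the open infeed channel, x along the feed
- machine: White UV tunnel on an aluminium bed. Origin: bed's underside, on the channel's centre line, at the mouth; x is the feed direction (into the tunnel), z up. Bed: top 12 mm up, x -220 to +300 mm, 170 wide. Hood: x 0 to 240 mm, 140 high, 170 wide; amber guard on its front, x -12 to 0. Steel fences by the open infeed (x -170 to 0) leave a channel 66 mm wide and rise 14 mm over the bed
- mouth (a point): Centre of the mouth, on the bed's top; the opening is 66 mm wide and 34 mm high, and so is the tunnel behind it
- squeeze (a point): Middle of the tunnel 95 mm past the mouth, on the bed, where a hidden sprung shoe squeezes the carrier sideways against the wall: the push needed is 1 to 3 N before it, up to 8 N as the leading edge passes it, then 3 to 7 N. That friction also holds the carrier where it is left
- dock: Blue end-stop unit at the tunnel's back end; origin at the middle of its front lower edge, on the bed, 240 mm past the mouth. Its sprung stop reaches forward into the hood: the stop's face is 120 to 165 mm past the mouth, set differently every time, out of sight
- stop_unit (a point): Top of the blue end-stop unit. How its stop feels: it gives from 2 N, stiffens 2.5 N per mm over 5 mm, then is solid. The carrier must be pressed on it with 3 N or more besides the sliding friction (a push of 11 to 13 N on the stick does it) for 0.2 s and stay touching it. Over 18 N between stick and carrier is ramming
- tray: Shallow orange tray for the stick, 250 mm (x) by 85 mm (y), 14 high, walls and floor 4 mm; origin at the centre of its underside; x within about 15 degrees of the feed direction. The stick goes in nose to +x, its origin about 70 mm to -x of the tray's centre
- spare: Another carrier block with white caps, 80 x 60 x 24 mm; bystander, leave it alone; origin at the centre of its underside, x along its length
- reagent: Glass reagent bottle, 70 mm across, 150 mm high, blue cap; bystander, leave it alone; origin at the centre of its underside, z up
- tube: Amber sample tube with orange cap, 29 mm across, 115 mm high; bystander, leave it alone; origin at the centre of its underside, z up
- dish: Clear shallow dish, 90 mm across, 20 mm high; bystander, leave it alone; origin at the centre of its underside, z up
- pipette: White pipette with blue tip lying flat, 220 mm long, 24 mm thick; bystander, leave it alone; origin at the centre of its underside, x towards the tip
Mind the look-alikes: they are no part of the job. Of the things that look like the stick, the largest one is meant. What is shaped like the carrier but purple is not meant.

How it is judged:
By the outcome, as a careful person would: the job done as asked, in the order asked, and still so for the second after the job is handed in, with the robot touching nothing.
It also fails if it takes over 64 s, if anything falls off the work surface, if the arm or the gripper's body presses on something with over 40 N, if the wrist force passes 120 N, or if a joint passes its speed limit or range.

ROBOT

A 6-joint arm with a two-finger parallel gripper is mounted at the origin on the work surface. World frame = base frame: x ahead of the robot, y to its left, z up, the work surface at z = 0. Lengths are in m, angles in degrees, forces in N, time in s.
With the tool pointing down it reaches from about 0.35 to 0.85 m from the base axis. Payload 8.1 kg.
Tool frame: the origin (TCP) lies midway between the tips of the shut fingers; the grasp point (between the pads) lies 19 mm behind it; z points along the fingers, y is the line along which they close (so a half turn about z gives the same grasp; the last joint's range is limited). The gripper opens to 85 mm and grips with 20 to 120 N. Pads are 22 mm wide; open, the fingers measure 114 mm over their backs; the gripper's body (76 mm by 85 mm) begins 54 mm behind the grasp point. The pads swing forward as they close: fully open they stand 13 mm farther back than shut.
Start: joints at [62.487, 7.471, 85.268, -0, 87.261, -4.893], TCP at [0.231, 0.554, 0.231] pointing down, gripper open.
Joint ranges: [-169.43, 169.43], [-51.17, 129.36], [1.28, 143.12], [-76.62, 256.62], [0, 156.53], [-152.29, 152.29]. Speed limits (degrees/s): [136.94, 136.94, 159.86, 180, 180, 180].

INTERFACE

Orientations are given as a 3x3 rotation matrix whose columns are the frame's x, y, z axes.
In Python, from rig import env, vision gives the robot as it stands. The module is installed in compiled form; this text tells all that it offers.
- The arm moves only by the tool servo_tool, never from a script. Its argument "series" is a list of rows, each a list of 6 numbers: the shift along the tool's x, y, z in m, then the turn, a rotation vector about the tool's x, y, z in rad. A call has 1 to 5 rows; each row shifts and turns the commanded pose from where the row before left it, along the tool's axes as they then stand; what a row does not reach is not made up. A row lasts 1/12 s, in which the tool goes at most 41.7 mm and 7.16 degrees, less where a joint would pass 70% of its speed; a pose out of reach is approached as far as the arm can. A call is refused whole if a number of a shift passes 0.0417 or a number of a turn 0.125, either way. A call with a gripper value outside its range is refused whole. "claw" is the gripper's target within -1 to 1 (fully open at 1, half-way at 0, shut at -1), set as the call begins (left out, the last holds). The fingers move at their own pace and stop on an object; "squeeze" is the grip in N (left out, the last holds). Time passes only in rows, so rows that do not move let the fingers close. It gives the time, the measured TCP pose, the force, the opening and the grip force at its end, in the units of the state.
- env.read_state(): the state, without advancing time (a new reading comes with each control period).
- vision.get_image(name): name is "scene" or "top" or "wrist"; returns the picture (480x640x3 uint8, blue, green, red); there is no depth.
- vision.get_calibration(name): a dict with "fov_y" (degrees; the focal length in pixels is half the picture's height over the tangent of half this angle, whatever the lens; pixels are square), "cx", "cy" (the principal point, pixels), "eye" and "attitude" of the camera in the world; the wrist camera has in their place "tool_from_camera" (4x4, takes a point from camera to tool coordinates, whose origin is the TCP and whose axes are the flange's). Camera axes: x right, y down, z forward; pixel columns grow to the right and rows downward; lengths in m; the calibration is good to about 2 mm. The wrist camera is an equidistant fisheye: a pixel r from the principal point sees the ray r / f radians off the axis. A picture is of the moment at which its call begins: read the wrist's pose just before it. get_calibration takes no time and is no camera call.
- env.hand_in(): hands the job in; it is judged then, once.
Trained networks look in the newest picture that a camera, given by its name, has taken for a name from the list of things; names that differ only in an ending like _2 or _b are one class to them, and where a whole thing is asked for, a point or a joint stands for the part that bears it (a point fixed in the world has none). Each returns a list of dicts, best first, with "confidence" (0 to 1); they miss things now and then, are a little off and sometimes report something else, mostly with a low value. They report only what shows in the picture. A call takes as long as a camera call. They do not tell look-alikes from the thing itself.
- vision.recognise(label, camera): "box" ([centre column, centre row, width, height] in pixels, round what is visible of it).
The state is a dict: "t": time; "joints": joint angles; "joint_vel": joint speeds; "tau": joint torques, N m; "ee_pos": TCP position; "tool_rot": TCP orientation; "force": force on the tool from outside, world axes, zero at the start; "wrist_torque": the same for the moment, N m; "opening": finger opening in m; "finger_force": force on a finger pad.
Only numpy, scipy, OpenCV 4.12 (cv2) and the standard library are available. Lean on these libraries where they do the work, as an engineer would, in place of code of your own. Each camera call takes 0.05 s, during which the arm holds its last target. There are 200 camera calls.

## Working session

There is one attempt and no reset: what is moved stays moved. The work goes in short steps, Python scripts to look and compute and a tool call to move; the robot and the scene stay as the last step left them, time stands still between calls to the robot, and variables do not carry over. Pictures are saved under pics/ and viewed, at most 10 in all, crops included, and the job is handed in when it is done.

Besides the shell and the picture viewer there is one more tool, called after "Request:" as name(argument=value, ...), one argument or row to a line, values as JSON. servo_tool: Moves the arm, as the interface text tells. Its arguments: {"type":"object","properties":{"series":{"type":"array"},"claw":{"type":"number"},"squeeze":{"type":"number"}},"required":["series"]}

```bash
mkdir -p pics
python3 - <<'E'
from rig import env, vision
import cv2
for n in("scene","top"):
    im=vision.get_image(n);cv2.imwrite(f"pics/{n}0.png",im)
    c=vision.get_calibration(n);print(n,c)
    for l in("stick","carrier","machine","dock","tray","spare","pipette"):
        print(l,[( [round(v) for v in d["box"]],round(d["confidence"],2)) for d in vision.recognise(l,n)][:4])
s=env.read_state();print({k:s[k] for k in("t","ee_pos","tool_rot","force","opening")})
E
```

```text
scene {'fov_y': 42.998244604180115, 'cx': 316.1772784394352, 'cy': 244.69022434276985, 'eye': array([ 1.26415528, -0.09039991,  1.36360853]), 'attitude': array([[ 0.14790371,  0.84185685, -0.51903906],
       [ 0.98899084, -0.12836436,  0.07361873],
       [-0.00464969, -0.52421335, -0.85157427]])}
stick [([402, 237, 71, 42], 0.89), ([379, 194, 20, 50], 0.81)]
carrier [([247, 215, 31, 40], 0.91), ([304, 311, 37, 29], 0.69), ([400, 237, 74, 42], 0.34)]
machine [([237, 315, 228, 106], 0.95)]
dock [([133, 323, 22, 60], 0.78), ([402, 235, 69, 43], 0.6), ([302, 312, 38, 26], 0.23)]
tray [([278, 259, 95, 31], 0.98)]
spare [([164, 260, 23, 21], 0.98), ([134, 325, 27, 61], 0.3)]
pipette [([498, 296, 92, 16], 0.81), ([165, 260, 21, 22], 0.74)]
top {'fov_y': 52.34030964586117, 'cx': 316.5735177255394, 'cy': 230.3010646094821, 'eye': array([0.31988278, 0.02205486, 1.40581885]), 'attitude': array([[-0.01972305, -0.99357257,  0.11146544],
       [-0.99968084,  0.01783733, -0.01788961],
       [ 0.01578638, -0.1117827 , -0.99360728]])}
stick [([230, 240, 68, 21], 0.95), ([169, 280, 48, 9], 0.83)]
carrier [([327, 177, 29, 18], 0.9), ([368, 285, 34, 32], 0.65), ([385, 174, 189, 73], 0.4)]
machine [([387, 174, 190, 75], 0.89), ([344, 236, 90, 34], 0.63), ([492, 241, 32, 28], 0.52)]
dock [([470, 175, 19, 46], 0.72), ([131, 207, 38, 29], 0.59), ([385, 173, 192, 72], 0.43)]
tray [([345, 236, 90, 34], 0.57), ([326, 177, 30, 19], 0.31), ([442, 236, 28, 27], 0.21)]
spare [([441, 233, 25, 31], 0.69), ([132, 204, 39, 27], 0.33)]
pipette [([165, 176, 58, 18], 0.71)]
{'t': 0.8, 'ee_pos': array([0.23076979, 0.55385791, 0.23133779]), 'tool_rot': array([[-9.23064013e-01,  3.84646363e-01,  4.93615629e-05],
       [ 3.84646366e-01,  9.23064013e-01,  4.72163390e-05],
       [-2.74022892e-05,  6.25704492e-05, -9.99999998e-01]]), 'force': array([ 0.13750455,  0.65478429, -0.23414442]), 'opening': 0.08556436287457796}
```

View pics/top0.png

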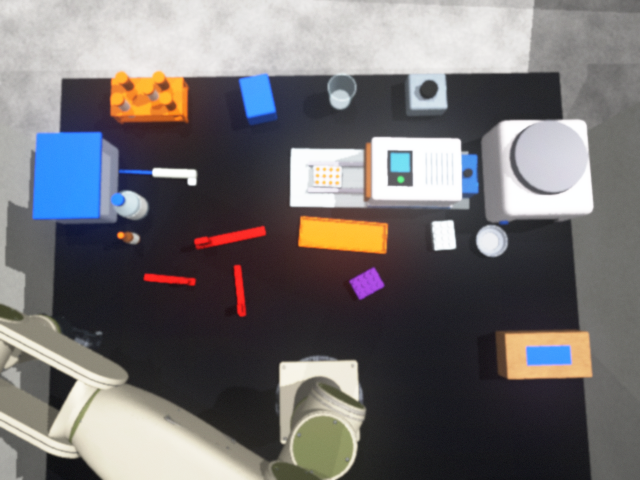

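View pics/scene0.png

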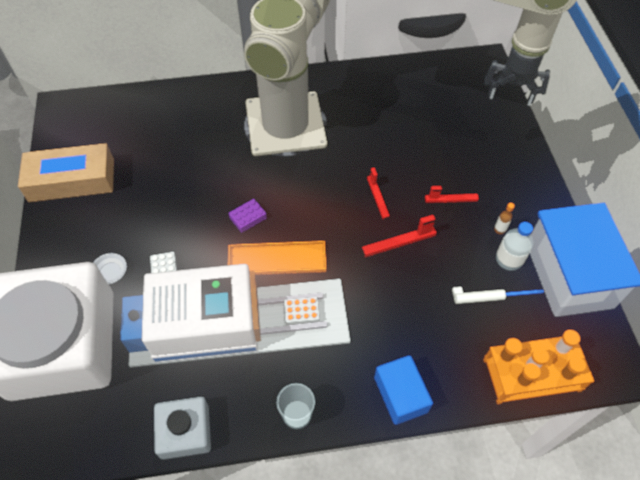

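The sticks look alike at top pixels (230,237), (169,280) and (240,290). The first is the largest, so it's the one I want. The carrier is the orange-capped block at (327,177); the purple one at (367,284) and the white spare at (443,235) are not meant. Feed runs to the right in the top image, along world -y. I'll check with a close crop and measure.

```bash
cat > h.py <<'E'
import numpy as np, cv2
from rig import env, vision
def ray(n,u,v,s=None):
    c=vision.get_calibration(n); f=240/np.tan(np.radians(c["fov_y"]/2))
    d=np.array([u-c["cx"],v-c["cy"]])
    if n!="wrist":
        return c["eye"], c["attitude"]@np.array([d[0]/f,d[1]/f,1])
    T=c["tool_from_camera"]; r=np.hypot(*d); th=r/f
    q=np.array([*(d/max(r,1e-9)*np.sin(th)),np.cos(th)])
    R=s["tool_rot"]; return R@T[:3,3]+s["ee_pos"], R@(T[:3,:3]@q)
def onz(n,u,v,z,s=None):
    e,d=ray(n,u,v,s); return e+d*(z-e[2])/d[2]
def proj(n,P,s=None):
    c=vision.get_calibration(n); f=240/np.tan(np.radians(c["fov_y"]/2)); P=np.atleast_2d(P)
    if n!="wrist":
        q=(P-c["eye"])@c["attitude"]; return np.c_[c["cx"]+f*q[:,0]/q[:,2],c["cy"]+f*q[:,1]/q[:,2]]
    T=c["tool_from_camera"]; q=((P-s["ee_pos"])@s["tool_rot"]-T[:3,3])@T[:3,:3]
    r=np.hypot(q[:,0],q[:,1]); th=np.arctan2(r,q[:,2]); return np.c_[c["cx"]+f*th*q[:,0]/r,c["cy"]+f*th*q[:,1]/r]
def pose(x,y,a): # a: yaw deg -> function local->world
    a=np.radians(a);R=np.array([[np.cos(a),-np.sin(a),0],[np.sin(a),np.cos(a),0],[0,0,1]])
    return lambda L:np.atleast_2d(L)@R.T+np.array([x,y,0])
def show(s=None):
    s=s or env.read_state(); R=s["tool_rot"]
    print("t",round(s["t"],2),"p",s["ee_pos"].round(4),"x",R[:,0].round(3),"y",R[:,1].round(3),"F",s["force"].round(1),"op",round(s["opening"],4),"ff",s["finger_force"])
E
python3 - <<'E'
from h import *
im=cv2.imread("pics/top0.png")
cv2.imwrite("pics/c0.png",cv2.resize(im[125:260,180:480],None,fx=2.66,fy=2.66,interpolation=cv2.INTER_CUBIC))
hsv=cv2.cvtColor(im,cv2.COLOR_BGR2HSV)
def seg(lo,hi,roi,name):
    m=cv2.inRange(hsv,lo,hi);k=np.zeros_like(m);x0,y0,x1,y1=roi;k[y0:y1,x0:x1]=m[y0:y1,x0:x1]
    p=np.argwhere(k)[:,::-1].astype(np.float32);b=cv2.boxPoints(cv2.minAreaRect(p));print(name,len(p));return b
b=seg((0,150,90),(5,255,255),(185,220,275,255),"stick")
print(b.round(1),*[onz("top",*q,.008)[:2].round(3) for q in b])
b=seg((8,150,100),(25,255,255),(290,208,400,260),"tray")
print(b.round(1),*[onz("top",*q,.014)[:2].round(3) for q in b])
for n,q,z in(("bedNW",(291,149),.012),("bedSW",(290,206),.012),("hoodtopTL",(372,138),.14),("hoodTR",(461,138),.14),("hoodBL",(371,201),.14),("hoodBR",(463,204),.14)):print(n,onz("top",*q,z)[:2].round(3))
E
```

```text
stick 731
[[193.3 238.3]
 [264.4 224.6]
 [266.5 235.7]
 [195.4 249.4]] [0.46 0.35] [0.496 0.147] [0.464 0.141] [0.428 0.344]
tray 2820
[[296.9 246.8]
 [299.6 215. ]
 [388.5 222.6]
 [385.8 254.5]] [0.429 0.054] [0.521 0.045] [ 0.495 -0.211] [ 0.403 -0.199]
bedNW [0.717 0.067]
bedSW [0.548 0.072]
hoodtopTL [ 0.707 -0.154]
hoodTR [ 0.704 -0.392]
hoodBL [ 0.537 -0.145]
hoodBR [ 0.525 -0.388]
```

View pics/c0.png

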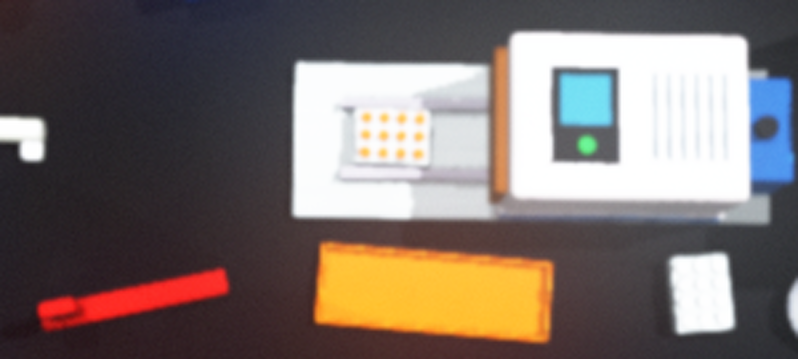

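The crop confirms it: the big stick has its handle at crop (60,312) and nose at (228,281), already pointing along the feed. The carrier lies at (392,136) in the channel, and the mouth is at about crop x 493. Moving above the stick.

Request:
servo_tool(
  series=[
    [0,0,0,0,0,0.125],
    [0,0,0,0,0,0.125],
    [0,0,0,0,0,0.125],
    [0,0,0,0,0,0.125],
    [0,0,0,0,0,0.125],
  ],
  claw=1,
)

```text
t: 1.22
ee_pos: [0.2308, 0.5539, 0.2313]
tool_rot: [[-0.518, 0.855, 0.0], [0.855, 0.518, 0.0], [0.0, 0.0, -1.0]]
force: [0.7, -0.2, 0.1]
opening: 0.0854
finger_force: 0.0
```

Request:
servo_tool(
  series=[
    [0,0,0,0,0,0.125],
    [0,0,0,0,0,0.125],
    [0,0,0,0,0,0.125],
    [-0.02,0.012,0,0,0,0],
    [-0.032,0.02,0,0,0,0],
  ],
)

```text
t: 1.63
ee_pos: [0.2697, 0.5095, 0.2311]
tool_rot: [[-0.178, 0.984, -0.001], [0.984, 0.178, 0.001], [0.001, -0.001, -1.0]]
force: [0.6, -0.3, 0.9]
opening: 0.085
finger_force: 0.0
```

Request:
servo_tool(
  series=[
    [-0.034,0.021,0,0,0,0],
    [-0.034,0.022,0,0,0,0],
    [-0.034,0.022,0,0,0,0],
    [-0.034,0.022,0,0,0,0],
    [-0.034,0.022,0,0,0,0],
  ],
)

```text
t: 2.05
ee_pos: [0.4094, 0.3584, 0.2316]
tool_rot: [[-0.175, 0.984, 0.0], [0.984, 0.175, 0.0], [0.0, 0.001, -1.0]]
force: [0.1, -0.2, -0.3]
opening: 0.0855
finger_force: 0.0
```

Request:
servo_tool(
  series=[
    [-0.033,0.02,0,0,0,0],
    [-0.022,0.014,0,0,0,0],
    [0,0,0,0,0,0],
    [0,0,0,0,0,0],
  ],
)

```text
t: 2.38
ee_pos: [0.4524, 0.3107, 0.2313]
tool_rot: [[-0.172, 0.985, -0.0], [0.985, 0.172, 0.0], [0.0, -0.0, -1.0]]
force: [0.2, 1.1, -0.4]
opening: 0.0855
finger_force: 0.0
```

Run:
```python
from h import *
s=env.read_state();show(s)
im=vision.get_image("wrist");cv2.imwrite("pics/w1.png",im)
c=vision.get_calibration("wrist");print(c)
# predicted stick outline
P=pose(.452,.312,-80.5)
L=[(.17,.012,.016),(.17,-.012,.016),(-.03,-.012,.016),(-.03,.012,.016),(.018,.007,.08),(.018,-.007,.08),(-.018,-.007,.08),(-.018,.007,.08)]
print(proj("wrist",P(L),s).round(0))
```

```text
t 2.38 p [0.4524 0.3107 0.2313] x [-0.172  0.985  0.   ] y [ 0.985  0.172 -0.   ] F [ 0.2  1.1 -0.4] op 0.0855 ff 0.0
{'fov_y': 65.70646984690485, 'cx': 322.603999432538, 'cy': 245.02874801649267, 'tool_from_camera': array([[-5.68161605e-04, -9.55935451e-01, -2.93576378e-01,
         7.55867894e-02],
       [ 9.99999759e-01, -6.60281306e-04,  2.14679537e-04,
        -5.86322704e-04],
       [-3.99062774e-04, -2.93576186e-01,  9.55935596e-01,
        -1.42306343e-01],
       [ 0.00000000e+00,  0.00000000e+00,  0.00000000e+00,
         1.00000000e+00]])}
[[332. 357.]
 [311. 357.]
 [311. 180.]
 [336. 180.]
 [331. 247.]
 [314. 247.]
 [314. 205.]
 [332. 205.]]
```

View pics/w1.png

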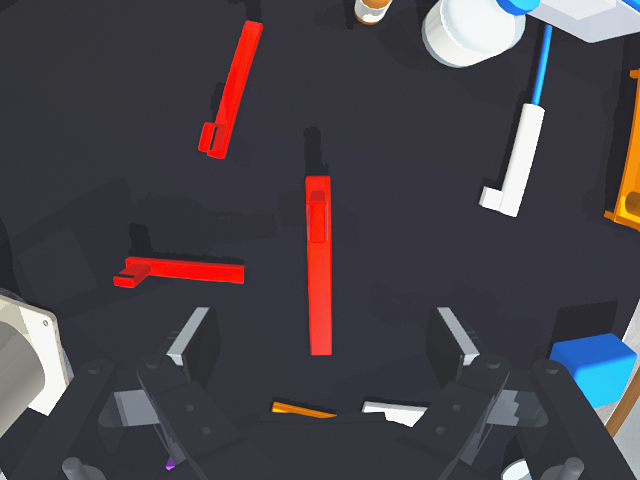

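The wrist view shows the stick nearly as predicted: nose edge (311..331,355), rear edge (306..330,177), handle top x 310–326, rows 191–241. I'll fit the pose.

```bash
cat >> h.py <<'E'
from scipy.optimize import least_squares
def fit(n,L,U,x0,s=None):
    r=least_squares(lambda p:(proj(n,pose(*p)(L),s)-U).ravel(),x0,x_scale=[.01,.01,1],loss="soft_l1")
    return r.x, r.fun.reshape(-1,2).round(1)
E
python3 - <<'E'
from h import *
s=env.read_state()
im=cv2.imread("pics/w1.png");h=cv2.cvtColor(im,cv2.COLOR_BGR2HSV)
m=cv2.inRange(h,(0,150,80),(8,255,255))|cv2.inRange(h,(174,150,80),(180,255,255))
for r in(185,215,260,300,340,350):
    c=np.where(m[r,290:350])[0]+290;print(r,c.min(),c.max())
c=np.where(m[:400,320])[0];c=c[c>150];print(c.min(),c.max())
L=[(.17,.012,.016),(.17,-.012,.016),(-.03,-.012,.016),(-.03,.012,.016),(.018,.007,.08),(.018,-.007,.08),(-.018,-.007,.08),(-.018,.007,.08)]
U=np.array([(331,355),(311,355),(306,177),(330,177),(326,241),(310,241),(310,191),(326,191)])
print(fit("wrist",L,U,[.452,.312,-80.5],s))
print(fit("wrist",L[:4],U[:4],[.452,.312,-80.5],s))
E
```

```text
185 306 330
215 306 330
260 307 331
300 309 331
340 310 331
350 310 331
176 354
(array([  0.44614117,   0.31743727, -79.36589295]), array([[ 0.5, -1.8],
       [-0.6, -1.7],
       [-0.2, -2.1],
       [ 0.7, -2.5],
       [ 0.7,  0.2],
       [-0.3,  0.4],
       [-1.2,  7.3],
       [ 0.3,  7.1]]))
(array([  0.4463674 ,   0.31512584, -79.29954495]), array([[ 0.5, -0.2],
       [-0.5,  0. ],
       [-0.4,  0.3],
       [ 0.5, -0.1]]))
```

Request:
servo_tool(
  series=[
    [0.0055,-0.005,0.015,0,0,-0.014],
    [0,0,0.035,0,0,0],
    [0,0,0.038,0,0,0],
    [0,0,0.038,0,0,0],
    [0,0,0.03,0,0,0],
  ],
)

```text
t: 2.85
ee_pos: [0.4434, 0.3172, 0.0725]
tool_rot: [[-0.191, 0.982, -0.002], [0.982, 0.191, -0.001], [-0.0, -0.002, -1.0]]
force: [0.4, -0.1, -0.6]
opening: 0.0853
finger_force: 0.0
```

Request:
servo_tool(
  series=[
    [0,0,0.022,0,0,0],
    [0,0,0.012,0,0,0],
    [0,0,0.005,0,0,0],
    [0,0,0,0,0,0],
  ],
)

```text
t: 3.18
ee_pos: [0.4447, 0.3168, 0.0357]
tool_rot: [[-0.19, 0.982, -0.001], [0.982, 0.19, -0.001], [-0.0, -0.001, -1.0]]
force: [-0.1, 0.1, 0.8]
opening: 0.0852
finger_force: 0.0
```

Request:
servo_tool(
  series=[
    [0,0,0,0,0,0],
    [0,0,0,0,0,0],
    [0,0,0,0,0,0],
    [0,0,0,0,0,0],
    [0,0,0,0,0,0],
  ],
  claw=-1,
  squeeze=80,
)

```text
t: 3.6
ee_pos: [0.4463, 0.3166, 0.0372]
tool_rot: [[-0.189, 0.982, 0.001], [0.982, 0.189, 0.001], [0.0, 0.001, -1.0]]
force: [0.1, 0.3, 0.3]
opening: 0.0255
finger_force: 0.0
```

Request:
servo_tool(
  series=[
    [0,0,0,0,0,0],
    [0,0,0,0,0,0],
    [0,0,0,0,0,0],
    [0,0,0,0,0,0],
  ],
)

```text
t: 3.93
ee_pos: [0.4461, 0.3165, 0.0369]
tool_rot: [[-0.189, 0.982, 0.001], [0.982, 0.189, 0.0], [0.0, 0.001, -1.0]]
force: [-1.3, -1.4, 6.0]
opening: 0.0132
finger_force: 78.1
```

Request:
servo_tool(
  series=[
    [0,0,-0.008,0,0,0],
    [0,0,-0.02,0,0,0],
    [0,0,-0.03,0,0,0.05],
    [0,0,-0.01,0,0,0.085],
    [0,0.01,0,0,0,0.083],
  ],
)

```text
t: 4.35
ee_pos: [0.4564, 0.3181, 0.1081]
tool_rot: [[0.031, 1.0, 0.004], [1.0, -0.031, 0.002], [0.003, 0.003, -1.0]]
force: [-0.8, 0.8, -1.4]
opening: 0.0128
finger_force: 78.2
```

Request:
servo_tool(
  series=[
    [-0.01,0.025,0,0,0,0],
    [-0.018,0.035,0,0,0,0],
    [-0.018,0.035,0,0,0,0],
    [-0.018,0.035,0,0,0,0],
    [-0.018,0.033,0,0,0,0],
  ],
)

```text
t: 4.77
ee_pos: [0.6174, 0.2292, 0.1041]
tool_rot: [[0.028, 1.0, -0.001], [1.0, -0.028, -0.0], [-0.0, -0.001, -1.0]]
force: [-0.5, 0.6, -1.2]
opening: 0.0129
finger_force: 78.2
```

Request:
servo_tool(
  series=[
    [-0.01,0.02,0,0,0,0],
    [0,0,0,0,0,0],
    [0,0,0,0,0,0],
    [0,0,0,0,0,0],
  ],
)

```text
t: 5.1
ee_pos: [0.6351, 0.2199, 0.1036]
tool_rot: [[0.028, 1.0, -0.002], [1.0, -0.028, -0.0], [-0.0, -0.002, -1.0]]
force: [0.5, 0.4, -1.8]
opening: 0.0129
finger_force: 78.5
```

Run:
```python
from h import *
s=env.read_state();show(s)
w=vision.get_image("wrist");cv2.imwrite("pics/w2.png",w)
t=vision.get_image("top");cv2.imwrite("pics/t2.png",t)
a=cv2.resize(t[120:260,220:480],(800,431),interpolation=cv2.INTER_CUBIC)
b=cv2.resize(w[300:480,120:520],(800,360))[:,:]
cv2.imwrite("pics/c2.png",cv2.resize(np.vstack([a,b]),(800,600) ))
```

```text
t 5.1 p [0.6351 0.2199 0.1036] x [ 0.028  1.    -0.   ] y [ 1.    -0.028 -0.002] F [ 0.5  0.4 -1.8] op 0.0129 ff 78.53141784667969
```

View pics/c2.png

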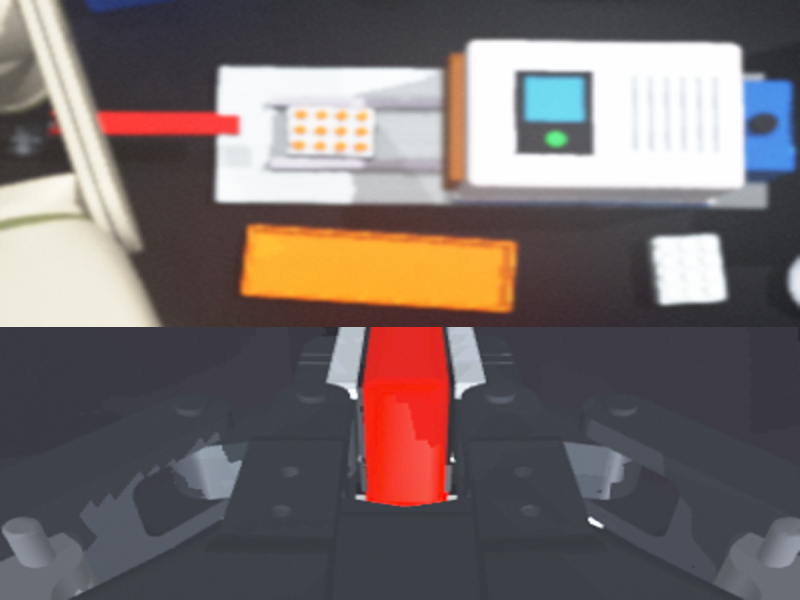

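Top crop: the held stick's nose is at (238,124), nearly on the channel line and behind the carrier (290–375, 131). The wrist view shows the handle seated squarely between the pads. I'll fit the machine and carrier from the top picture.

Run:
```python
from h import *
def up(a): return (np.array(a)+.5)/2.66-.5+np.array([180,125])
M=[(-.22,.085,.012),(-.22,-.085,.012),(0,.085,.14),(.24,.085,.14),(0,-.085,.14),(.24,-.085,.14)]
U=up([(295,62),(293,217),(510,33),(747,37),(511,197),(749,203)])
x,r=fit("top",M,U,[.626,-.15,-91.7]);print(x,r.tolist())
C=[(-.04,.03,.024),(.04,.03,.024),(.04,-.03,.024),(-.04,-.03,.024)]
C=[(a,b,c+.012) for a,b,c in C]
c,r=fit("top",C,up([(356,107),(431,110),(429,165),(354,162)]),[.63,-.03,-91.7]);print(c,r.tolist())
a=np.radians(x[2]);d=np.array([np.cos(a),np.sin(a)]);n=np.array([-d[1],d[0]])
for nm,p in(("carrier",c[:2]),("stickorigin",np.array([.6351,.2199]))):
    print(nm,"machine x,y",(p-x[:2])@d,(p-x[:2])@n)
# nose from top pic t2
t=cv2.imread("pics/t2.png");h=cv2.cvtColor(t,cv2.COLOR_BGR2HSV)
m=cv2.inRange(h,(0,140,110),(8,255,255))|cv2.inRange(h,(173,140,110),(180,255,255))
z=.1036-.0365+.016
for u in(260,270,280,290,294):
    k=np.where(m[150:175,u])[0]+150
    if len(k):
        p=onz("top",u,k.mean(),z)[:2];print(u,k.min(),k.max(),p.round(4),((p-x[:2])@d).round(4),((p-x[:2])@n).round(4))
k=np.where(m[160,:310])[0];p=onz("top",k.max()+.5,160,z)[:2];print("nose",k.max(),p,(p-x[:2])@d,(p-x[:2])@n)
# tray fit
b=np.array([[296.9,246.8],[299.6,215],[388.5,222.6],[385.8,254.5]])
T=[(-.125,-.0425,.014),(-.125,.0425,.014),(.125,.0425,.014),(.125,-.0425,.014)]
print("tray",fit("top",T,b,[.462,-.078,-96]))
```

```text
[  0.62598099  -0.1490113  -91.98192869] [[0.1, 0.4], [-0.4, -0.4], [-0.1, -0.4], [0.3, -0.2], [-0.6, 0.7], [0.7, 0.0]]
[ 6.29839160e-01 -3.62322449e-02 -9.32799296e+01] [[0.2, 0.1], [-0.2, 0.1], [-0.1, -0.1], [0.1, -0.1]]
carrier machine x,y -0.11284501730344111 -4.451669890727487e-05
stickorigin machine x,y -0.3690059823626005 -0.0036449735142798137
260 167 174 [0.6371 0.151 ] -0.3002 0.0007
270 168 174 [0.6352 0.1235] -0.2727 -0.0002
280 168 174 [0.6348 0.0959] -0.2451 0.0003
290 169 174 [0.6329 0.0684] -0.2175 -0.0006
294 170 174 [0.6313 0.0574] -0.2064 -0.0018Traceback (most recent call last):
  File "<stdin>", line 20, in <module>
    return umr_maximum(a, axis, None, out, keepdims, initial, where)
ValueError: zero-size array to reduction operation maximum which has no identity
```

Request:
servo_tool(
  series=[
    [0,0.002,0.01,0,0,0.007],
    [0,0,0.02,0,0,0],
    [0,0,0.015,0,0,0],
    [0,0,0.0065,0,0,0],
    [0,0,0,0,0,0],
  ],
)

```text
t: 5.62
ee_pos: [0.6355, 0.2195, 0.0494]
tool_rot: [[0.034, 0.999, -0.005], [0.999, -0.034, -0.001], [-0.002, -0.005, -1.0]]
force: [-0.6, -0.2, -2.2]
opening: 0.0133
finger_force: 78.5
```

Request:
servo_tool(
  series=[
    [-0.004,0,0,0,0,0],
    [-0.007,0,0,0,0,0],
    [-0.007,0,0,0,0,0],
    [-0.006,0,0,0,0,0],
    [-0.003,0,0,0,0,0],
  ],
)

```text
t: 6.03
ee_pos: [0.6376, 0.1914, 0.0536]
tool_rot: [[0.036, 0.999, 0.001], [0.999, -0.036, -0.0], [-0.0, 0.001, -1.0]]
force: [-0.3, 0.1, -1.9]
opening: 0.0132
finger_force: 78.5
```

Request:
servo_tool(
  series=[
    [0,0,0,0,0,0],
    [0,0,0,0,0,0],
    [0,0,0,0,0,0],
  ],
)

```text
t: 6.28
ee_pos: [0.6371, 0.1928, 0.053]
tool_rot: [[0.035, 0.999, 0.0], [0.999, -0.035, 0.0], [0.0, 0.0, -1.0]]
force: [0.7, 0.1, -2.2]
opening: 0.0133
finger_force: 78.5
```

Run:
```python
from h import *
show()
t=vision.get_image("top");t2=vision.get_image("scene")
a=cv2.resize(t[130:220,220:400],(800,400),interpolation=cv2.INTER_CUBIC)
b=cv2.resize(t2[255:345,240:460],(489,200),interpolation=cv2.INTER_CUBIC)
b=cv2.copyMakeBorder(b,0,0,0,311,cv2.BORDER_CONSTANT)
cv2.imwrite("pics/c3.png",np.vstack([a,b]))
```

```text
t 6.28 p [0.6371 0.1928 0.053 ] x [0.035 0.999 0.   ] y [ 0.999 -0.035  0.   ] F [ 0.7  0.1 -2.2] op 0.0133 ff 78.52838158607483
```

View pics/c3.png

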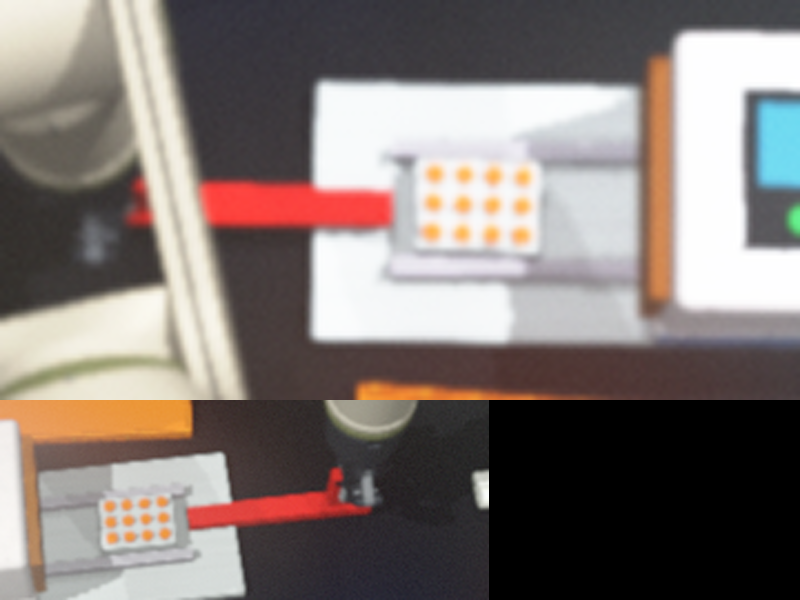

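The nose (393,208) is centred between the fences (160..258), with a gap of about 14–18 mm to the carrier's rear face (415). Starting a slow push.

Request:
servo_tool(
  series=[
    [-0.002,0,0.001,0,0,0],
    [-0.003,0,0,0,0,0],
    [-0.002,0,0,0,0,0],
    [-0.002,0,0,0,0,0],
    [-0.002,0,0,0,0,0],
  ],
)

```text
t: 6.8
ee_pos: [0.6366, 0.1815, 0.0517]
tool_rot: [[0.035, 0.999, -0.0], [0.999, -0.035, -0.0], [-0.0, -0.0, -1.0]]
force: [0.0, 0.3, -1.7]
opening: 0.0133
finger_force: 78.5
```

Request:
servo_tool(
  series=[
    [-0.0015,0,0,0,0,0],
    [-0.0015,0,0,0,0,0],
    [-0.0015,0,0,0,0,0],
    [-0.0015,0,0,0,0,0],
    [-0.0015,0,0,0,0,0],
  ],
)

```text
t: 7.22
ee_pos: [0.6364, 0.1745, 0.0519]
tool_rot: [[0.035, 0.999, 0.0], [0.999, -0.035, 0.001], [0.001, 0.0, -1.0]]
force: [-0.3, 1.8, -0.5]
opening: 0.0134
finger_force: 78.6
```

Request:
servo_tool(
  series=[
    [-0.0015,0,0,0,0,0],
    [-0.0015,0,0,0,0,0],
    [-0.0015,0,0,0,0,0],
    [-0.0015,0,0,0,0,0],
    [-0.0015,0,0,0,0,0],
  ],
)

```text
t: 7.63
ee_pos: [0.6362, 0.1667, 0.0519]
tool_rot: [[0.035, 0.999, 0.0], [0.999, -0.035, 0.0], [0.0, 0.0, -1.0]]
force: [-0.1, 1.1, -1.6]
opening: 0.0133
finger_force: 78.6
```

Request:
servo_tool(
  series=[
    [-0.002,0,0,0,0,0],
    [-0.002,0,0,0,0,0],
    [-0.002,0,0,0,0,0],
    [-0.002,0,0,0,0,0],
    [-0.002,0,0,0,0,0],
  ],
)

```text
t: 8.05
ee_pos: [0.6358, 0.1565, 0.0518]
tool_rot: [[0.035, 0.999, 0.0], [0.999, -0.035, -0.0], [-0.0, 0.0, -1.0]]
force: [1.2, 1.4, -1.9]
opening: 0.0132
finger_force: 78.6
```

Request:
servo_tool(
  series=[
    [-0.003,0,0,0,0,0],
    [-0.003,0,0,0,0,0],
    [-0.003,0,0,0,0,0],
    [-0.003,0,0,0,0,0],
    [-0.003,0,0,0,0,0],
  ],
)

```text
t: 8.47
ee_pos: [0.6353, 0.1414, 0.0518]
tool_rot: [[0.035, 0.999, 0.0], [0.999, -0.035, 0.0], [0.0, 0.0, -1.0]]
force: [-0.2, 2.1, -0.2]
opening: 0.013
finger_force: 78.6
```

Request:
servo_tool(
  series=[
    [-0.003,0,0,0,0,0],
    [-0.003,0,0,0,0,0],
    [-0.003,0,0,0,0,0],
    [-0.003,0,0,0,0,0],
    [-0.003,0,0,0,0,0],
  ],
)

```text
t: 8.88
ee_pos: [0.6347, 0.1265, 0.0518]
tool_rot: [[0.035, 0.999, -0.0], [0.999, -0.035, 0.0], [0.0, -0.0, -1.0]]
force: [0.8, 1.7, -1.2]
opening: 0.0131
finger_force: 78.6
```

Request:
servo_tool(
  series=[
    [-0.003,0,0,0,0,0],
    [-0.003,0,0,0,0,0],
    [-0.003,0,0,0,0,0],
    [-0.003,0,0,0,0,0],
    [-0.003,0,0,0,0,0],
  ],
)

```text
t: 9.3
ee_pos: [0.6342, 0.1115, 0.0518]
tool_rot: [[0.035, 0.999, -0.0], [0.999, -0.035, -0.0], [-0.0, -0.0, -1.0]]
force: [0.6, 1.9, -1.2]
opening: 0.0132
finger_force: 78.6
```

Request:
servo_tool(
  series=[
    [-0.002,0,0,0,0,0],
    [-0.002,0,0,0,0,0],
    [-0.002,0,0,0,0,0],
    [-0.002,0,0,0,0,0],
    [-0.002,0,0,0,0,0],
  ],
)

```text
t: 9.72
ee_pos: [0.6338, 0.1016, 0.0518]
tool_rot: [[0.035, 0.999, -0.0], [0.999, -0.035, 0.0], [0.0, -0.0, -1.0]]
force: [-0.4, 1.6, -1.5]
opening: 0.0131
finger_force: 78.6
```

Request:
servo_tool(
  series=[
    [-0.002,0,0,0,0,0],
    [-0.002,0,0,0,0,0],
    [-0.002,0,0,0,0,0],
    [-0.002,0,0,0,0,0],
    [-0.002,0,0,0,0,0],
  ],
)

```text
t: 10.13
ee_pos: [0.6335, 0.0916, 0.0518]
tool_rot: [[0.035, 0.999, -0.0], [0.999, -0.035, 0.0], [0.0, -0.0, -1.0]]
force: [0.5, 1.8, -0.8]
opening: 0.0133
finger_force: 78.6
```

Leading edge is about +9 mm past the mouth, and the force is steady at about 2 N. Continuing to about 85 mm.

Request:
servo_tool(
  series=[
    [-0.003,0,0,0,0,0],
    [-0.003,0,0,0,0,0],
    [-0.003,0,0,0,0,0],
    [-0.003,0,0,0,0,0],
    [-0.003,0,0,0,0,0],
  ],
)

```text
t: 10.55
ee_pos: [0.633, 0.0764, 0.0518]
tool_rot: [[0.035, 0.999, -0.0], [0.999, -0.035, -0.0], [-0.0, -0.0, -1.0]]
force: [0.3, 2.1, -1.1]
opening: 0.013
finger_force: 78.6
```

Request:
servo_tool(
  series=[
    [-0.003,0,0,0,0,0],
    [-0.003,0,0,0,0,0],
    [-0.003,0,0,0,0,0],
    [-0.003,0,0,0,0,0],
    [-0.003,0,0,0,0,0],
  ],
)

```text
t: 10.97
ee_pos: [0.6325, 0.0615, 0.0518]
tool_rot: [[0.035, 0.999, 0.0], [0.999, -0.035, -0.0], [-0.0, 0.0, -1.0]]
force: [-0.2, 1.2, -0.7]
opening: 0.0133
finger_force: 78.6
```

Request:
servo_tool(
  series=[
    [-0.003,0,0,0,0,0],
    [-0.003,0,0,0,0,0],
    [-0.003,0,0,0,0,0],
    [-0.003,0,0,0,0,0],
    [-0.003,0,0,0,0,0],
  ],
)

```text
t: 11.38
ee_pos: [0.6319, 0.0466, 0.0518]
tool_rot: [[0.035, 0.999, -0.0], [0.999, -0.035, -0.0], [-0.0, -0.0, -1.0]]
force: [0.3, 1.7, -1.1]
opening: 0.0128
finger_force: 78.6
```

Request:
servo_tool(
  series=[
    [-0.003,0,0,0,0,0],
    [-0.003,0,0,0,0,0],
    [-0.003,0,0,0,0,0],
    [-0.003,0,0,0,0,0],
    [-0.003,0,0,0,0,0],
  ],
)

```text
t: 11.8
ee_pos: [0.6313, 0.0319, 0.0518]
tool_rot: [[0.035, 0.999, -0.0], [0.999, -0.035, 0.0], [0.0, -0.0, -1.0]]
force: [-2.2, 6.0, 0.7]
opening: 0.0132
finger_force: 78.9
```

Request:
servo_tool(
  series=[
    [-0.002,0,0,0,0,0],
    [-0.002,0,0,0,0,0],
    [-0.002,0,0,0,0,0],
    [-0.002,0,0,0,0,0],
    [-0.002,0,0,0,0,0],
  ],
)

```text
t: 12.22
ee_pos: [0.6309, 0.0222, 0.0518]
tool_rot: [[0.035, 0.999, -0.0], [0.999, -0.035, 0.001], [0.001, -0.0, -1.0]]
force: [-0.0, 5.5, 0.3]
opening: 0.0129
finger_force: 78.8
```

Request:
servo_tool(
  series=[
    [-0.0015,0,0,0,0,0],
    [-0.0015,0,0,0,0,0],
    [-0.0015,0,0,0,0,0],
    [-0.0015,0,0,0,0,0],
    [-0.0015,0,0,0,0,0],
  ],
)

```text
t: 12.63
ee_pos: [0.6307, 0.0145, 0.0518]
tool_rot: [[0.035, 0.999, -0.0], [0.999, -0.035, 0.001], [0.001, -0.0, -1.0]]
force: [-1.3, 5.5, 0.8]
opening: 0.0131
finger_force: 78.8
```

Request:
servo_tool(
  series=[
    [-0.0015,0,0,0,0,0],
    [-0.0015,0,0,0,0,0],
    [-0.0015,0,0,0,0,0],
    [-0.0015,0,0,0,0,0],
    [-0.0015,0,0,0,0,0],
  ],
)

```text
t: 13.05
ee_pos: [0.6303, 0.0071, 0.0517]
tool_rot: [[0.035, 0.999, -0.001], [0.999, -0.035, 0.001], [0.001, -0.001, -1.0]]
force: [-0.6, 5.6, -0.2]
opening: 0.0129
finger_force: 78.9
```

Request:
servo_tool(
  series=[
    [-0.0015,0,0,0,0,0],
    [-0.0015,0,0,0,0,0],
    [-0.0015,0,0,0,0,0],
    [-0.0015,0,0,0,0,0],
    [-0.0015,0,0,0,0,0],
  ],
)

```text
t: 13.47
ee_pos: [0.6299, -0.0005, 0.0517]
tool_rot: [[0.035, 0.999, -0.001], [0.999, -0.035, 0.001], [0.001, -0.001, -1.0]]
force: [-1.7, 4.8, 0.4]
opening: 0.0135
finger_force: 79.0
```

Request:
servo_tool(
  series=[
    [-0.001,0,0,0,0,0],
    [-0.001,0,0,0,0,0],
    [-0.001,0,0,0,0,0],
    [-0.001,0,0,0,0,0],
    [-0.001,0,0,0,0,0],
  ],
)

```text
t: 13.88
ee_pos: [0.6297, -0.0055, 0.0516]
tool_rot: [[0.035, 0.999, -0.001], [0.999, -0.035, 0.0], [0.0, -0.001, -1.0]]
force: [-1.5, 4.0, 0.3]
opening: 0.013
finger_force: 79.0
```

Request:
servo_tool(
  series=[
    [-0.001,0,0,0,0,0],
    [-0.001,0,0,0,0,0],
    [-0.001,0,0,0,0,0],
    [-0.001,0,0,0,0,0],
    [-0.0007,0,0,0,0,0],
  ],
)

```text
t: 14.3
ee_pos: [0.6294, -0.0103, 0.0516]
tool_rot: [[0.035, 0.999, -0.001], [0.999, -0.035, 0.0], [0.0, -0.001, -1.0]]
force: [-1.7, 4.5, 0.5]
opening: 0.0128
finger_force: 78.9
```

Request:
servo_tool(
  series=[
    [-0.0007,0,0,0,0,0],
    [-0.0007,0,0,0,0,0],
    [-0.0007,0,0,0,0,0],
    [-0.0007,0,0,0,0,0],
    [-0.0007,0,0,0,0,0],
  ],
)

```text
t: 14.72
ee_pos: [0.6292, -0.0138, 0.0514]
tool_rot: [[0.035, 0.999, -0.001], [0.999, -0.035, 0.0], [0.0, -0.001, -1.0]]
force: [-1.8, 5.3, -0.7]
opening: 0.0131
finger_force: 78.9
```

Request:
servo_tool(
  series=[
    [-0.0007,0,0,0,0,0],
    [-0.0007,0,0,0,0,0],
    [-0.0007,0,0,0,0,0],
    [-0.0007,0,0,0,0,0],
    [-0.0007,0,0,0,0,0],
  ],
)

```text
t: 15.13
ee_pos: [0.629, -0.0172, 0.0514]
tool_rot: [[0.035, 0.999, -0.001], [0.999, -0.035, 0.0], [0.0, -0.001, -1.0]]
force: [-2.4, 4.9, -0.1]
opening: 0.0129
finger_force: 78.9
```

Request:
servo_tool(
  series=[
    [-0.0007,0,0,0,0,0],
    [-0.0007,0,0,0,0,0],
    [-0.0007,0,0,0,0,0],
    [-0.0007,0,0,0,0,0],
    [-0.0007,0,0,0,0,0],
  ],
)

```text
t: 15.55
ee_pos: [0.6289, -0.0208, 0.0514]
tool_rot: [[0.035, 0.999, -0.001], [0.999, -0.035, 0.0], [0.0, -0.001, -1.0]]
force: [-2.4, 4.8, -0.4]
opening: 0.0131
finger_force: 78.9
```

Request:
servo_tool(
  series=[
    [-0.0007,0,0,0,0,0],
    [-0.0007,0,0,0,0,0],
    [-0.0007,0,0,0,0,0],
    [-0.0007,0,0,0,0,0],
    [-0.0007,0,0,0,0,0],
  ],
)

```text
t: 15.97
ee_pos: [0.6288, -0.0242, 0.0514]
tool_rot: [[0.035, 0.999, -0.001], [0.999, -0.035, 0.0], [0.0, -0.002, -1.0]]
force: [-2.5, 4.5, 0.7]
opening: 0.0132
finger_force: 78.9
```

Request:
servo_tool(
  series=[
    [-0.0007,0,0,0,0,0],
    [-0.0007,0,0,0,0,0],
    [-0.0007,0,0,0,0,0],
    [-0.0007,0,0,0,0,0],
    [-0.0007,0,0,0,0,0],
  ],
)

```text
t: 16.38
ee_pos: [0.6286, -0.0278, 0.0514]
tool_rot: [[0.035, 0.999, -0.001], [0.999, -0.035, 0.0], [0.0, -0.001, -1.0]]
force: [-1.2, 3.8, 0.6]
opening: 0.0132
finger_force: 78.9
```

Request:
servo_tool(
  series=[
    [-0.0007,0,0,0,0,0],
    [-0.0007,0,0,0,0,0],
    [-0.0007,0,0,0,0,0],
    [-0.0007,0,0,0,0,0],
    [-0.0007,0,0,0,0,0],
  ],
)

```text
t: 16.8
ee_pos: [0.6285, -0.0312, 0.0514]
tool_rot: [[0.035, 0.999, -0.002], [0.999, -0.035, 0.0], [0.0, -0.002, -1.0]]
force: [-1.6, 5.0, 1.0]
opening: 0.0131
finger_force: 78.9
```

Request:
servo_tool(
  series=[
    [-0.0007,0,0,0,0,0],
    [-0.0007,0,0,0,0,0],
    [-0.0007,0,0,0,0,0],
    [-0.0007,0,0,0,0,0],
    [-0.0007,0,0,0,0,0],
  ],
)

```text
t: 17.22
ee_pos: [0.6284, -0.0348, 0.0514]
tool_rot: [[0.035, 0.999, -0.002], [0.999, -0.035, 0.0], [0.0, -0.002, -1.0]]
force: [-2.7, 5.0, -0.0]
opening: 0.0131
finger_force: 78.9
```

Request:
servo_tool(
  series=[
    [-0.0007,0,0,0,0,0],
    [-0.0007,0,0,0,0,0],
    [-0.0007,0,0,0,0,0],
    [-0.0007,0,0,0,0,0],
    [-0.0007,0,0,0,0,0],
  ],
)

```text
t: 17.63
ee_pos: [0.6282, -0.0382, 0.0514]
tool_rot: [[0.035, 0.999, -0.002], [0.999, -0.035, 0.0], [0.0, -0.002, -1.0]]
force: [-2.5, 4.9, 0.8]
opening: 0.0131
finger_force: 78.9
```

Request:
servo_tool(
  series=[
    [-0.0007,0,0,0,0,0],
    [-0.0007,0,0,0,0,0],
    [-0.0007,0,0,0,0,0],
    [-0.0007,0,0,0,0,0],
    [-0.0007,0,0,0,0,0],
  ],
)

```text
t: 18.05
ee_pos: [0.6285, -0.0418, 0.0515]
tool_rot: [[0.035, 0.999, -0.001], [0.999, -0.035, 0.0], [0.0, -0.001, -1.0]]
force: [-1.4, 3.7, -0.5]
opening: 0.0133
finger_force: 78.6
```

Request:
servo_tool(
  series=[
    [-0.0007,0,0,0,0,0],
    [-0.0007,0,0,0,0,0],
    [-0.0007,0,0,0,0,0],
    [-0.0007,0,0,0,0,0],
    [-0.0007,0,0,0,0,0],
  ],
)

```text
t: 18.47
ee_pos: [0.6286, -0.0454, 0.0516]
tool_rot: [[0.035, 0.999, -0.0], [0.999, -0.035, 0.0], [-0.0, -0.0, -1.0]]
force: [-2.5, 3.6, -2.7]
opening: 0.0131
finger_force: 78.5
```

Request:
servo_tool(
  series=[
    [-0.0007,0,0,0,0,0],
    [-0.0007,0,0,0,0,0],
    [-0.0007,0,0,0,0,0],
    [-0.0007,0,0,0,0,0],
    [-0.0007,0,0,0,0,0],
  ],
)

```text
t: 18.88
ee_pos: [0.6285, -0.0489, 0.0517]
tool_rot: [[0.035, 0.999, -0.0], [0.999, -0.035, -0.0], [-0.0, -0.0, -1.0]]
force: [-1.8, 4.5, -2.1]
opening: 0.0131
finger_force: 78.5
```

Request:
servo_tool(
  series=[
    [-0.0007,0,0,0,0,0],
    [-0.0007,0,0,0,0,0],
    [-0.0007,0,0,0,0,0],
    [-0.0007,0,0,0,0,0],
    [-0.0007,0,0,0,0,0],
  ],
)

```text
t: 19.3
ee_pos: [0.6284, -0.0524, 0.0518]
tool_rot: [[0.035, 0.999, -0.0], [0.999, -0.035, 0.0], [0.0, -0.0, -1.0]]
force: [-1.6, 3.1, -1.5]
opening: 0.0127
finger_force: 78.5
```

Request:
servo_tool(
  series=[
    [-0.0007,0,0,0,0,0],
    [-0.0007,0,0,0,0,0],
    [-0.0007,0,0,0,0,0],
    [-0.0007,0,0,0,0,0],
    [-0.0007,0,0,0,0,0],
  ],
)

```text
t: 19.72
ee_pos: [0.6284, -0.0546, 0.0519]
tool_rot: [[0.035, 0.999, 0.0], [0.999, -0.035, 0.002], [0.002, 0.0, -1.0]]
force: [-1.9, 9.1, -0.1]
opening: 0.0132
finger_force: 78.9
```

Request:
servo_tool(
  series=[
    [-0.0004,0,0,0,0,0],
    [0,0,0,0,0,0],
    [0,0,0,0,0,0],
  ],
)

```text
t: 19.97
ee_pos: [0.6285, -0.0549, 0.052]
tool_rot: [[0.035, 0.999, 0.0], [0.999, -0.035, 0.002], [0.002, 0.0, -1.0]]
force: [-2.3, 9.6, -0.2]
opening: 0.0135
finger_force: 78.8
```

Request:
servo_tool(
  series=[
    [-0.0005,0,0,0,0,0],
    [-0.0005,0,0,0,0,0],
    [0,0,0,0,0,0],
    [0,0,0,0,0,0],
    [0,0,0,0,0,0],
  ],
)

```text
t: 20.38
ee_pos: [0.6284, -0.0555, 0.052]
tool_rot: [[0.034, 0.999, 0.0], [0.999, -0.034, 0.002], [0.002, 0.0, -1.0]]
force: [-3.4, 11.0, 0.1]
opening: 0.0133
finger_force: 78.9
```

Request:
servo_tool(
  series=[
    [-0.0004,0,0,0,0,0],
    [-0.0004,0,0,0,0,0],
    [0,0,0,0,0,0],
    [0,0,0,0,0,0],
    [0,0,0,0,0,0],
  ],
)

```text
t: 20.8
ee_pos: [0.6285, -0.0559, 0.0522]
tool_rot: [[0.034, 0.999, 0.0], [0.999, -0.034, 0.003], [0.003, 0.0, -1.0]]
force: [-2.5, 12.6, 0.5]
opening: 0.0134
finger_force: 79.0
```

Request:
servo_tool(
  series=[
    [0,0,0,0,0,0],
    [0,0,0,0,0,0],
  ],
)

```text
t: 20.97
ee_pos: [0.6285, -0.0559, 0.0522]
tool_rot: [[0.034, 0.999, 0.0], [0.999, -0.034, 0.003], [0.003, 0.0, -1.0]]
force: [-2.7, 12.5, 1.6]
opening: 0.013
finger_force: 79.0
```

Stop felt giving: 12.5 N held against about 4 N of sliding friction. Drawing the stick out straight.

Request:
servo_tool(
  series=[
    [0.001,0,0,0,0,0],
    [0.001,0,0,0,0,0],
    [0.002,0,0,0,0,0],
    [0.004,0,0,0,0,0],
    [0.008,0,0,0,0,0],
  ],
)

```text
t: 21.38
ee_pos: [0.6296, -0.043, 0.0524]
tool_rot: [[0.036, 0.999, 0.002], [0.999, -0.036, -0.001], [-0.001, 0.002, -1.0]]
force: [-0.6, -0.5, -2.1]
opening: 0.0129
finger_force: 78.5
```

Request:
servo_tool(
  series=[
    [0.015,0,0,0,0,0],
    [0.022,0,0,0,0,0],
    [0.025,0,0,0,0,0],
    [0.025,0,0,0,0,0],
    [0.02,0,0,0,0,0],
  ],
)

```text
t: 21.8
ee_pos: [0.6327, 0.0677, 0.0521]
tool_rot: [[0.034, 0.999, 0.001], [0.999, -0.034, 0.0], [0.0, 0.001, -1.0]]
force: [-1.5, -0.3, -0.9]
opening: 0.0129
finger_force: 78.5
```

Request:
servo_tool(
  series=[
    [0.015,0,0,0,0,0],
    [0.007,0,0,0,0,0],
    [0,0,-0.01,0,0,0],
    [0,0,-0.02,0,0,0],
    [0,0,-0.025,0,0,0],
  ],
)

```text
t: 22.22
ee_pos: [0.6318, 0.086, 0.1057]
tool_rot: [[0.035, 0.999, -0.004], [0.999, -0.035, -0.001], [-0.001, -0.004, -1.0]]
force: [-0.3, 0.2, -1.5]
opening: 0.0129
finger_force: 78.4
```

Request:
servo_tool(
  series=[
    [0,0,-0.01,0,0,0],
    [0,0,-0.003,0,0,0],
    [0,0,0,0,0,0],
    [0,0,0,0,0,0],
  ],
)

```text
t: 22.55
ee_pos: [0.6329, 0.0863, 0.1189]
tool_rot: [[0.036, 0.999, -0.001], [0.999, -0.036, -0.0], [-0.0, -0.001, -1.0]]
force: [-0.2, 1.1, -1.8]
opening: 0.0137
finger_force: 78.7
```

Run:
```python
from h import *
s=env.read_state();show(s)
b=np.array([[296.9,246.8],[299.6,215],[388.5,222.6],[385.8,254.5]])
T=[(-.125,-.0425,.014),(-.125,.0425,.014),(.125,.0425,.014),(.125,-.0425,.014)]
x,r=fit("top",T,b,[.462,-.078,-96]);print("tray",x,r.tolist(),"target",pose(*x)([-.07,0,0]))
t=vision.get_image("top");cv2.imwrite("pics/t4.png",t)
cv2.imwrite("pics/c4.png",cv2.resize(t[130:260,250:480],(796,450),interpolation=cv2.INTER_CUBIC))
```

```text
t 22.55 p [0.6329 0.0863 0.1189] x [ 0.036  0.999 -0.   ] y [ 0.999 -0.036 -0.001] F [-0.2  1.1 -1.8] op 0.0137 ff 78.65267872810364
tray [ 4.61933350e-01 -7.76054580e-02 -9.58386969e+01] [[1.0, -1.0], [0.9, 1.4], [-1.5, 1.1], [-0.7, -1.4]] target [[ 0.46905432 -0.0079686   0.        ]]
```

View pics/c4.png

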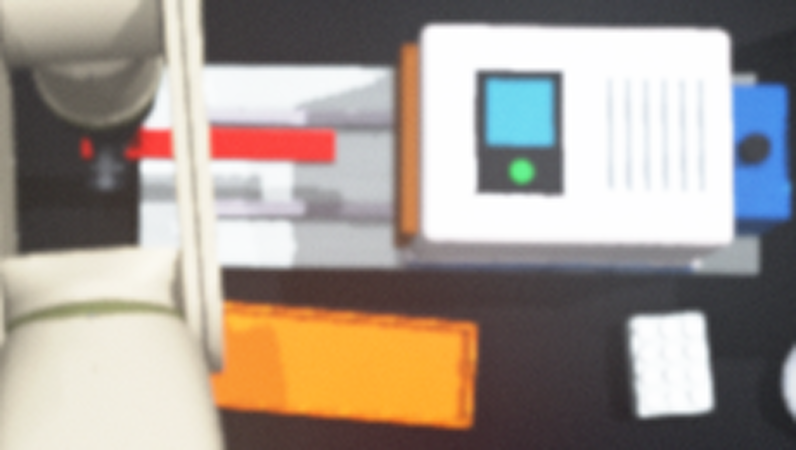

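The carrier is inside and out of sight. The stick is clear of the mouth, with its nose at (333,145). Going sideways first, then forward over the tray.

Request:
servo_tool(
  series=[
    [0,-0.015,0,0,0,0.066],
    [0,-0.028,0,0,0,0],
    [0,-0.031,0,0,0,0],
    [0,-0.031,0,0,0,0],
    [0,-0.03,0,0,0,0],
  ],
)

```text
t: 23.02
ee_pos: [0.4963, 0.0993, 0.1176]
tool_rot: [[0.101, 0.995, -0.003], [0.995, -0.101, -0.0], [-0.001, -0.003, -1.0]]
force: [0.3, 0.5, -1.1]
opening: 0.013
finger_force: 78.6
```

Request:
servo_tool(
  series=[
    [-0.012,-0.019,0,0,0,0],
    [-0.026,0,0,0,0,0],
    [-0.03,0,0,0,0,0],
    [-0.026,0,0,0,0,0],
    [-0.016,0,0,0,0,0],
  ],
)

```text
t: 23.43
ee_pos: [0.4674, -0.0099, 0.1183]
tool_rot: [[0.101, 0.995, -0.002], [0.995, -0.101, -0.001], [-0.001, -0.002, -1.0]]
force: [0.2, 0.1, -0.8]
opening: 0.0133
finger_force: 78.7
```

Request:
servo_tool(
  series=[
    [0,0,0.01,0,0,0],
    [0,0,0.01,0,0,0],
    [0,0,0,0,0,0],
    [0,0,0,0,0,0],
  ],
)

```text
t: 23.77
ee_pos: [0.4675, -0.0071, 0.0978]
tool_rot: [[0.1, 0.995, -0.004], [0.995, -0.1, 0.001], [0.0, -0.004, -1.0]]
force: [0.1, -0.1, -1.3]
opening: 0.0132
finger_force: 78.6
```

Run:
```python
from h import *
s=env.read_state();show(s)
a=vision.get_image("top");b=vision.get_image("scene")
A=cv2.resize(a[190:270,240:410],(600,282),interpolation=cv2.INTER_CUBIC)
B=cv2.resize(b[180:290,210:360],(409,300),interpolation=cv2.INTER_CUBIC)
cv2.imwrite("pics/c5.png",np.vstack([A,cv2.copyMakeBorder(B,0,0,0,191,cv2.BORDER_CONSTANT)]))
```

```text
t 23.77 p [ 0.4675 -0.0071  0.0978] x [0.1   0.995 0.   ] y [ 0.995 -0.1   -0.004] F [ 0.1 -0.1 -1.3] op 0.0132 ff 78.63881707191467
```

View pics/c5.png

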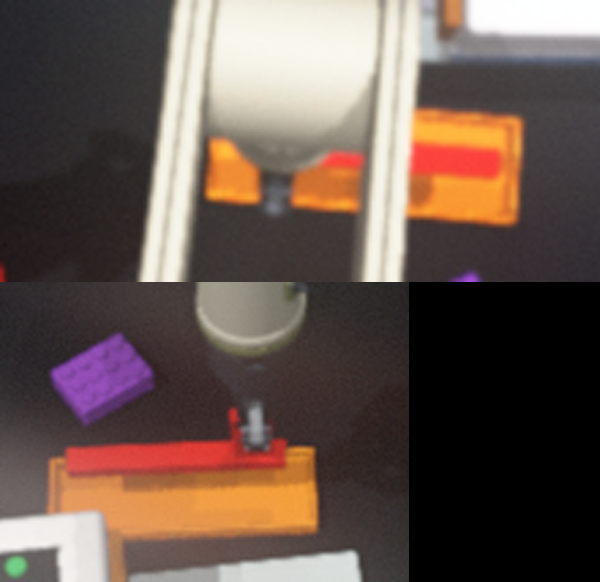

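The stick is above the tray and parallel to it, with the nose toward the tray's feed end (top crop: nose (500,163), tray end 520). Lowering and releasing.

Request:
servo_tool(
  series=[
    [0,0,0.012,0,0,0],
    [0,0,0.018,0,0,0],
    [0,0,0.014,0,0,0],
    [0,0,0.007,0,0,0],
    [0,0,0.003,0,0,0],
  ],
)

```text
t: 24.28
ee_pos: [0.4678, -0.0075, 0.044]
tool_rot: [[0.1, 0.995, -0.003], [0.995, -0.1, 0.0], [0.0, -0.003, -1.0]]
force: [-0.4, 0.2, -1.3]
opening: 0.013
finger_force: 78.7
```

Request:
servo_tool(
  series=[
    [0,0,0.0015,0,0,0],
    [0,0,0.0005,0,0,0],
    [0,0,0,0,0,0],
    [0,0,0,0,0,0],
  ],
)

```text
t: 24.62
ee_pos: [0.4697, -0.0081, 0.0446]
tool_rot: [[0.101, 0.995, 0.002], [0.995, -0.101, -0.0], [-0.0, 0.002, -1.0]]
force: [0.6, -0.1, -1.3]
opening: 0.0128
finger_force: 78.7
```

Request:
servo_tool(
  series=[
    [0,0,0.001,0,0,0],
    [0,0,0.001,0,0,0],
    [0,0,0.001,0,0,0],
    [0,0,0,0,0,0],
    [0,0,0,0,0,0],
  ],
)

```text
t: 25.03
ee_pos: [0.4691, -0.008, 0.0409]
tool_rot: [[0.101, 0.995, 0.0], [0.995, -0.101, -0.0], [-0.0, 0.0, -1.0]]
force: [0.2, 0.6, -1.4]
opening: 0.0135
finger_force: 78.9
```

Request:
servo_tool(
  series=[
    [0,0,0.0005,0,0,0],
    [0,0,0.0005,0,0,0],
    [0,0,0,0,0,0],
    [0,0,0,0,0,0],
  ],
)

```text
t: 25.37
ee_pos: [0.4693, -0.008, 0.0408]
tool_rot: [[0.101, 0.995, 0.0], [0.995, -0.101, -0.0], [-0.0, 0.0, -1.0]]
force: [-4.8, 0.1, 10.0]
opening: 0.0129
finger_force: 80.5
```

Sole is on the tray floor. Releasing and lifting away.

Request:
servo_tool(
  series=[
    [0,0,-0.0005,0,0,0],
    [0,0,0,0,0,0],
    [0,0,0,0,0,0],
  ],
)

```text
t: 25.62
ee_pos: [0.4692, -0.008, 0.0409]
tool_rot: [[0.101, 0.995, 0.0], [0.995, -0.101, -0.0], [-0.0, 0.0, -1.0]]
force: [-2.7, -0.4, 6.7]
opening: 0.0133
finger_force: 80.0
```

Request:
servo_tool(
  series=[
    [0,0,0,0,0,0],
    [0,0,0,0,0,0],
    [0,0,0,0,0,0],
    [0,0,0,0,0,0],
    [0,0,0,0,0,0],
  ],
  claw=0.4,
)

```text
t: 26.03
ee_pos: [0.4689, -0.008, 0.0402]
tool_rot: [[0.101, 0.995, -0.0], [0.995, -0.101, -0.0], [-0.0, -0.0, -1.0]]
force: [0.4, -0.5, -0.4]
opening: 0.0598
finger_force: 0.0
```

Request:
servo_tool(
  series=[
    [0,0,0,0,0,0],
    [0,0,0,0,0,0],
    [0,0,-0.005,0,0,0],
    [0,0,-0.015,0,0,0],
    [0,0,-0.025,0,0,0],
  ],
)

```text
t: 26.45
ee_pos: [0.4666, -0.0077, 0.0835]
tool_rot: [[0.101, 0.995, -0.005], [0.995, -0.101, 0.001], [0.0, -0.005, -1.0]]
force: [0.8, 0.1, 0.3]
opening: 0.0598
finger_force: 0.0
```

Request:
servo_tool(
  series=[
    [0,0,-0.035,0,0,0],
    [0,0,-0.035,0,0,0],
    [0,0,-0.03,0,0,0],
    [0.02,0,-0.02,0,0,0],
    [0,0,0,0,0,0],
  ],
)

```text
t: 26.87
ee_pos: [0.474, 0.0134, 0.2116]
tool_rot: [[0.101, 0.995, 0.009], [0.995, -0.101, 0.001], [0.002, 0.009, -1.0]]
force: [0.4, 0.1, 0.3]
opening: 0.0597
finger_force: 0.0
```

Run:
```python
from h import *
s=env.read_state();show(s)
w=vision.get_image("wrist");b=vision.get_image("scene")
A=cv2.resize(w,(600,450))[:,:]
B=cv2.resize(b[180:350,120:360],(212,150));
cv2.imwrite("pics/c6.png",np.hstack([A,cv2.copyMakeBorder(cv2.resize(b[220:370,120:360],(200,125)),0,325,0,0,cv2.BORDER_CONSTANT)]))
```

```text
t 26.87 p [0.474  0.0134 0.2116] x [0.101 0.995 0.002] y [ 0.995 -0.101  0.009] F [0.4 0.1 0.3] op 0.0597 ff 0.0
```

View pics/c6.png

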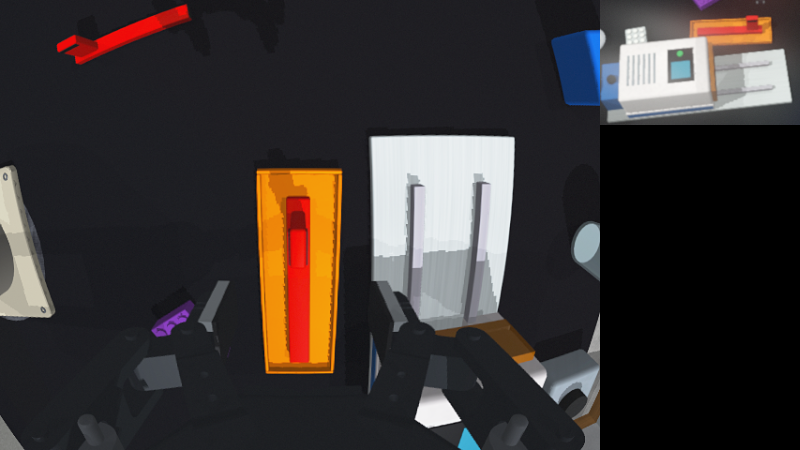

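The stick stands upright in the tray, with its handle at (298,240) and its nose at (299,361), inside the tray's end wall at 370. The channel is empty and the gripper is clear. Handing in.

```bash
python3 -c "
from rig import env
print(env.hand_in())"
```

```text
the job is handed in; nothing more can be done
None
```

The carrier was pushed onto the sprung stop at about 12.5 N, the stick was laid upright in the orange tray with its nose along the feed, and the job was handed in at about 27 s; no verdict came back.

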